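# Tuck the vent flashing under the lapped shingle and hold it down

### The arm

A 6-joint arm with a two-finger parallel gripper is mounted at the origin on a cart in front of the work surface, level with it; the furniture and walls round the work are solid. World frame = base frame: x ahead of the robot, y to its left, z up, the work surface at z = 0. Lengths are in m, angles in degrees, forces in N, time in s.
With the tool pointing down it reaches from about 0.325 to 0.775 m from the base axis. Payload 5.5 kg.
Tool frame: the origin (TCP) lies at the very end of the fingers, on their centre line; the grasp point (between the pads) lies r.pinch_z behind it (r.pinch_z is the distance from the TCP to the grasp point, in m); z points along the fingers, x is the direction in which the jaws open and shut, and the axes are right-handed (so a half turn about z gives the same grasp; the last joint's range is limited). The gripper opens to 85 mm and grips with 20 to 120 N. Pads are 22 mm wide; open, the fingers measure 114 mm over their backs; the gripper's body (76 mm by 85 mm) begins 54 mm behind the grasp point. The pads swing forward as they close: fully open they stand 13 mm farther back than shut.
Start: joints at [67.798, 5.22, 70.514, -0, 104.267, -3.249], TCP at [0.195, 0.567, 0.199] pointing down, gripper open.
Joint ranges: [-164.24, 164.24], [-49.07, 125.15], [9.68, 141.18], [-86.29, 266.29], [3.28, 154.24], [-151.56, 151.56]. Speed limits (degrees/s): [147.25, 147.25, 172.46, 180, 180, 180].

### API

Orientations are given as a 3x3 rotation matrix whose columns are the frame's x, y, z axes.
In Python, from station import r gives the robot as it stands.
- The arm moves only by the tool step_arm, never from a script. Its argument "increments" is a list of rows, each a list of 3 entries, a list of its own where there are three numbers: the shift along the tool's x, y, z in m, then the turn about the tool's z in rad, then the closure in counts, from 0 (fully open) to 255 (shut). A call has exactly 8 rows; each row is the pose to reach, as a shift and turn from the pose measured when the call began, along the tool's axes at that moment; what a row does not reach only later rows make up. A row lasts 1/10 s, in which the tool goes at most 50 mm and 8.59 degrees, less where a joint would pass 70% of its speed; a pose out of reach is approached as far as the arm can. A call with a gripper value outside its range is refused whole. The fingers move at their own pace and stop on an object; "newtons" is the grip in N (left out, the last holds). Time passes only in rows, so rows that repeat a pose let the fingers close, or fill a call up. It gives the time, the measured TCP pose, the force and the opening at its end, in the units of the state.
- r.get_state(): the state, without advancing time (a new reading comes with each control period).
- r.get_image(name): name is "scene" or "side" or "wrist"; returns a dict with "pixels" (384x512x3 uint8, red, green, blue), "intrinsics" (3x3 intrinsics, pixels), "pose" (4x4, takes a point from camera to world coordinates). Camera axes: x right, y up, looking along -z (the intrinsics and any distortion apply to the point x, -y, -z); pixel columns grow to the right and rows downward; lengths in m; the calibration is good to about 2 mm. A picture is of the moment at which its call begins. There is no depth.
- r.close_job(): hands the job in, once; it reports no verdict.
Trained networks look in a picture, given as the dict that the camera call returned (one of the last four; its "shot" number tells which), for a name from the list of things; names that differ only in an ending like _2 or _b are one class to them, and where a whole thing is asked for, a point or a joint stands for the part that bears it (a point fixed in the world has none). Each returns a list of dicts, best first, with "p" (0 to 1); they miss things now and then, are a little off and sometimes report something else, mostly with a low value. They report only what shows in the picture. A call takes as long as a camera call.
- r.spot_in(picture, thing): "centre" ([column, row] in pixels, amid what is visible of it).
- r.masks_of(picture, thing): "region" (384x512 bool, what is visible of it) and "centre" ([column, row] in pixels, amid what is visible of it).
The state is a dict: "clock": time; "q": joint angles; "qvel": joint speeds; "joint_efforts": joint torques, N m; "tcp_pos": TCP position; "ee_rot": TCP orientation; "wrist_force": force on the tool from outside, world axes, zero at the start; "ft_torque": the same for the moment, N m; "width": finger opening in m.
Only numpy, scipy, OpenCV 4.12 (cv2) and the standard library are available. Lean on these libraries where they do the work, as an engineer would, in place of code of your own. Each camera call takes 0.05 s, during which the arm holds its last target. There are 200 camera calls.

### The job

Fit the aluminium vent flashing to the roof panel on the bench: lay it flat in the open bay between the shingles, longer side of the plate up-roof, and slide that edge under the lapped shingle until it butts against the batten beneath and the collar stands squarely over the vent hole. Don't prise the shingle up, and leave the other things on the bench alone. Finish while still holding the flashing, pressing it down flat on the deck with a steady push of 10 to 20 N.

Things in the scene. Friction and masses are not known exactly. Their poses are not given: they have to be found in the camera images.
- flashing_collar (a point): Loose vent flashing (0.2 kg): aluminium plate 155 x 120 x 3 mm with an upright collar, outer diameter 40 mm, foot flared to 58 mm in the lowest 20 mm, top 75 mm above the plate's underside. Point: on the collar's axis, 37.5 mm above the underside. x points to the edge to be tucked, 95 mm from the axis (hemmed edge: 60 mm behind); sides at y +-60 mm; z up. Starts flat on a 12 mm board on the bench.
- flashing_edge (a point): Middle of the flashing's edge that is to be tucked, 1.5 mm above the plate's underside; axes as flashing_collar.
- vent_hole (a point): Centre of the 40 mm vent hole, at the top of the roof panel's plywood deck (300 x 300 mm, 15 mm thick, fixed on a sheet of card on the bench). x points up-roof (roughly away from the robot), z up. The open bay lies 65 mm either side of the hole in y, walled by 6 mm thick shingles, and runs from the eaves (140 mm down-roof of the hole, flush) to the batten, the stop, 96 mm up-roof of the hole.
- shingle_tail (a point): Middle of the underside rim of the lapped shingle's free (down-roof) edge, 52 mm up-roof of the hole. At rest it is 6 mm above the deck: the plate goes into this gap. The shingle is 160 mm wide and 6 mm thick, its top at rest 12 mm above the deck.
- lap_shingle (a joint): How far the lapped shingle is lifted, rad: 0 lying down, growing as its free edge rises (about 10 mm for 0.1). It is nailed at its head, 98 mm from the free edge, and springs back.
- tape_measure: Tape rule in a case, 78 x 81 x 34 mm, a bystander; origin at the centre of its underside.
- offcut_1: Plywood offcut, 66 x 52 x 6 mm, a bystander; origin at the centre of its underside.
- disc_1: Plywood disc, 51 mm across, 4 mm thick, a bystander; origin at the centre of its underside.
- blue_cap: Printed cap, 42 mm across, 24 mm high, a bystander; origin at the centre of its underside.

How it is judged (in metres and radians):
On the way:
1. the flashing's edge has entered under the lapped shingle, in the gap above the deck (x of flashing_edge in the frame of vent_hole between 0.062 and 0.1 m and z of flashing_edge in the frame of vent_hole between -0.002 and 0.008 m and y of flashing_edge in the frame of vent_hole between -0.02 and 0.02 m), for 0.05 s.
At the end, for the whole second after the job is handed in: Flashing's edge under the shingle, within 7 mm of the batten line; collar within 9 mm of the hole's axis, square to 0.09 rad, plate flat (0.03 rad); shingle down (under 0.02 rad); gripper still on the flashing, at rest, pressing it on the deck with 6 to 40 N (x of flashing_edge in the frame of vent_hole between 0.089 and 0.1 m and z of flashing_edge in the frame of vent_hole below 0.004 m and horizontal distance between flashing_collar and vent_hole below 0.009 m and angle between the x axis of flashing_collar and the x axis of vent_hole, either way round below 0.09 rad and angle between flashing_collar's own z axis and vertical below 0.03 rad and value of joint lap_shingle below 0.02 rad and contact force between flashing and deck between 6 and 40 N and contact force between the fingers and flashing above 2 N and linear speed of flashing below 0.01 m/s); the arm keeps its last pose, push and grip.
It fails at once if the lapped shingle is prised up (free edge raised by more than about 8 mm) (value of joint lap_shingle above 0.08 rad).
It fails at once if a bystander is pushed more than 40 mm (distance of any of tape_measure, offcut_1, disc_1, blue_cap from where it was at the start of the episode above 0.04 m).
It also fails if it takes over 38 s, if anything falls off the work surface, if the arm or the gripper's body presses on something with over 40 N, if the wrist force passes 120 N, or if a joint passes its speed limit or range.

## Working session

There is one attempt and no reset: what is moved stays moved. The work goes in short steps, Python scripts to look and compute and a tool call to move; the robot and the scene stay as the last step left them, time stands still between calls to the robot, and variables do not carry over. Pictures are saved under pics/ and viewed, about 8 in all and at most 12, crops included, and the job is handed in when it is done.

Besides the shell and the picture viewer there is one more tool, called in YAML: its name, and indented under it one key for each argument. step_arm: Moves the arm, as the interface text tells. Its arguments: {"type":"object","properties":{"increments":{"type":"array","items":{"type":"array"}},"newtons":{"type":"number"}},"required":["increments"]}

```bash
mkdir -p pics; ls
cat > h.py <<'E'
from station import r
import numpy as np, cv2
def snap(n,fn=None):
    im=r.get_image(n)
    if fn: cv2.imwrite('pics/'+fn,cv2.cvtColor(im['pixels'],cv2.COLOR_RGB2BGR))
    return im
def ground(im,px,z):
    K=im['intrinsics'];T=im['pose']
    d=np.linalg.inv(K)@np.array([px[0],px[1],1.]);d=T[:3,:3]@np.array([d[0],-d[1],-d[2]])
    o=T[:3,3];return o+d*(z-o[2])/d[2]
def proj(im,p):
    K=im['intrinsics'];T=im['pose'];c=T[:3,:3].T@(np.asarray(p)-T[:3,3])
    u=K@np.array([c[0],-c[1],-c[2]]);return u[:2]/u[2]
E
python3 - <<'E'
from h import *
a=snap('scene','s1.png');b=snap('side','d1.png')
for n,im in(('scene',a),('side',b)):
    print(n,im['pose'].round(3).tolist(),[k for k in im])
    for t,z in(('flashing_collar',.05),('flashing_edge',.0135),('vent_hole',.015),('shingle_tail',.021),('tape_measure',.02),('offcut_1',.006),('disc_1',.004),('blue_cap',.012)):
        for o in r.spot_in(im,t)[:2]: print(t,round(o['p'],2),np.round(o['centre']),ground(im,o['centre'],z).round(3))
print(r.get_state(),r.pinch_z)
E
```

```text
pics
scene [[0.827, 0.258, -0.5, -0.174], [-0.562, 0.357, -0.746, -1.079], [-0.014, 0.898, 0.441, 0.761], [0.0, 0.0, 0.0, 1.0]] ['pixels', 'intrinsics', 'pose', 'shot']
flashing_collar 0.66 [269. 232.] [ 0.477 -0.192  0.05 ]
flashing_edge 0.74 [259. 181.] [0.728 0.233 0.013]
flashing_edge 0.68 [270. 230.] [ 0.519 -0.14   0.013]
vent_hole 0.6 [242. 190.] [0.611 0.199 0.015]
shingle_tail 0.93 [265. 179.] [0.753 0.218 0.021]
disc_1 0.63 [172. 176.] [0.427 0.537 0.004]
blue_cap 0.74 [296. 277.] [ 0.43  -0.391  0.012]
side [[-0.949, 0.117, -0.294, 0.117], [-0.316, -0.4, 0.86, 1.467], [-0.017, 0.909, 0.417, 0.735], [0.0, 0.0, 0.0, 1.0]] ['pixels', 'intrinsics', 'pose', 'shot']
flashing_collar 0.59 [287. 173.] [ 0.483 -0.101  0.05 ]
flashing_edge 0.54 [202. 272.] [0.56  0.527 0.013]
vent_hole 0.97 [218. 219.] [0.623 0.246 0.015]
shingle_tail 0.81 [193. 208.] [0.728 0.209 0.021]
tape_measure 0.92 [203. 270.] [0.556 0.524 0.02 ]
tape_measure 0.56 [288. 170.] [ 0.503 -0.199  0.02 ]
offcut_1 0.41 [255. 266.] [0.437 0.449 0.006]
blue_cap 0.41 [317. 157.] [ 0.425 -0.399  0.012]
{'clock': 0.9, 'q': array([ 6.77997149e+01,  5.21743466e+00,  7.05139728e+01,  2.60212033e-03,
        1.04266743e+02, -3.24809120e+00]), 'qvel': array([-0.00752418,  0.14214391,  0.02937768, -0.08322849,  0.02575414,
       -0.03010023]), 'joint_efforts': array([ 1.17581141e-03, -4.58474994e+01, -4.18088937e+01,  2.49880359e-04,
        8.49425451e-04,  2.14357385e-05]), 'tcp_pos': array([0.19485286, 0.56749293, 0.19889777]), 'ee_rot': array([[ 3.24768540e-01,  9.45793526e-01, -2.85579788e-05],
       [ 9.45793526e-01, -3.24768539e-01,  4.65109915e-05],
       [ 3.47150617e-05, -4.21152583e-05, -9.99999999e-01]]), 'wrist_force': array([-0.93092092, -0.15136178, -0.37976786]), 'ft_torque': array([-0.01740717,  0.00355978, -0.01181258]), 'width': 0.08548139833862962} 0.0187
```

Run:
```python
import cv2,numpy as np
a=cv2.imread('pics/s1.png');b=cv2.imread('pics/d1.png')
a=cv2.resize(a[120:320,150:350],(600,600),interpolation=cv2.INTER_CUBIC);b=cv2.resize(b[120:320,150:350],(600,600),interpolation=cv2.INTER_CUBIC)
cv2.imwrite('pics/c1.png',a);cv2.imwrite('pics/c2.png',b)
```

```text
(no output)
```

View pics/c1.png

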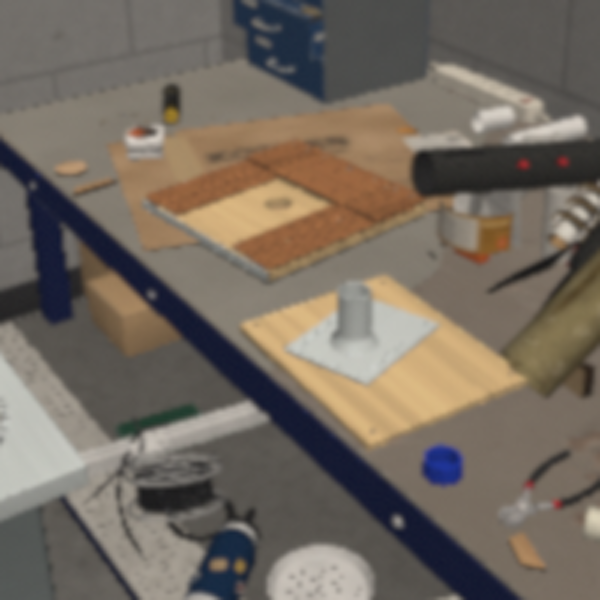

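View pics/c2.png

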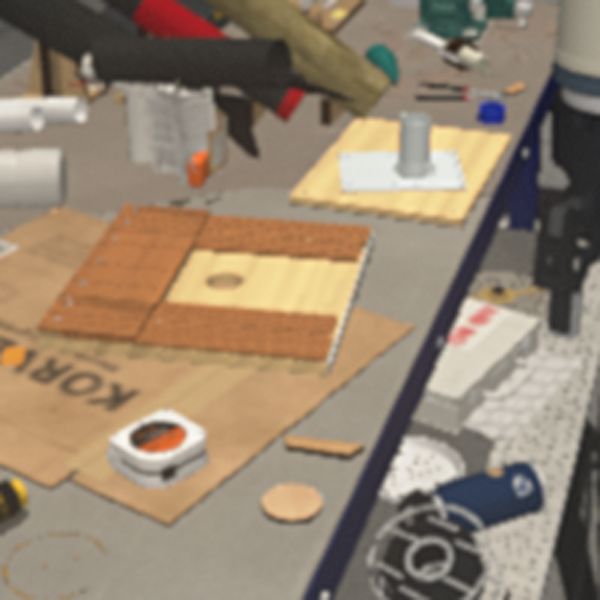

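Run:
```python
from h import *
a=snap('scene');b=snap('side')
print(ground(a,(268.3,235),.017),ground(a,(268.3,216),.087),ground(b,(287.7,177.3),.017),ground(b,(288.3,159.3),.087))
c=lambda im,x,y,z:ground(im,(x/3+150,y/3+120),z).round(3)
print('plate',[c(a,*p,.015) for p in((286,348),(366,382),(437,325),(360,297))],[c(b,*p,.015) for p in((340,153),(458,150),(465,188),(345,191))])
print('hole',c(a,278,204,.015),c(b,225,281,.015))
print('bay eaves/tail corners a',[c(a,*p,.018) for p in((178,208),(233,248),(331,203),(272,180))])
print('b',[c(b,*p,.018) for p in((358,257),(338,316),(165,303),(196,250))])
```

```text
[ 0.49290906 -0.16413978  0.017     ] [ 0.50061385 -0.15334937  0.087     ] [ 0.48863212 -0.13930764  0.017     ] [ 0.49015437 -0.14866447  0.087     ]
plate [array([ 0.425, -0.12 ,  0.015]), array([ 0.461, -0.23 ,  0.015]), array([ 0.602, -0.184,  0.015]), array([ 0.565, -0.076,  0.015])] [array([ 0.597, -0.178,  0.015]), array([ 0.45 , -0.231,  0.015]), array([ 0.416, -0.113,  0.015]), array([ 0.557, -0.063,  0.015])]
hole [0.624 0.21  0.015] [0.616 0.203 0.015]
bay eaves/tail corners a [array([0.494, 0.28 , 0.018]), array([0.497, 0.126, 0.018]), array([0.686, 0.162, 0.018]), array([0.658, 0.281, 0.018])]
b [array([0.491, 0.112, 0.018]), array([0.475, 0.247, 0.018]), array([0.657, 0.273, 0.018]), array([0.672, 0.147, 0.018])]
```

Run:
```python
from h import *
a=snap('wrist')
s=r.get_state();R=s['ee_rot'];T=a['pose']
print((R.T@(T[:3,3]-s['tcp_pos'])).round(4),(R.T@T[:3,:3]).round(3),a['intrinsics'],s['clock'])
```

```text
[-0.0018 -0.084  -0.1747] [[ 1.    -0.001  0.001]
 [-0.001 -0.945 -0.328]
 [ 0.001  0.328 -0.945]] [[320.25552568   0.         246.95616924]
 [  0.         320.25552568 195.77133156]
 [  0.           0.           1.        ]] 1.05
```

step_arm:
  increments:
    - [[-0.31, 0.535, 0], 0.925, 0]
    - [[-0.31, 0.535, 0], 0.925, 0]
    - [[-0.31, 0.535, 0], 0.925, 0]
    - [[-0.31, 0.535, 0], 0.925, 0]
    - [[-0.31, 0.535, 0], 0.925, 0]
    - [[-0.31, 0.535, 0], 0.925, 0]
    - [[-0.31, 0.535, 0], 0.925, 0]
    - [[-0.31, 0.535, 0], 0.925, 0]

```text
clock: 1.85
tcp_pos: [0.4581, 0.2637, 0.1992]
ee_rot: [[0.951, 0.309, 0.001], [0.309, -0.951, 0.0], [0.001, -0.0, -1.0]]
wrist_force: [0.6, 0.6, 0.5]
width: 0.0857
```

step_arm:
  increments:
    - [[0.084, 0.2, 0], 0, 0]
    - [[0.084, 0.2, 0], 0, 0]
    - [[0.084, 0.2, 0], 0, 0]
    - [[0.084, 0.2, 0], 0, 0]
    - [[0.084, 0.2, 0], 0, 0]
    - [[0.084, 0.2, 0], 0, 0]
    - [[0.084, 0.2, 0], 0, 0]
    - [[0.084, 0.2, 0], 0, 0]

```text
clock: 2.65
tcp_pos: [0.5992, 0.1008, 0.1996]
ee_rot: [[0.951, 0.311, 0.001], [0.311, -0.951, 0.001], [0.001, -0.001, -1.0]]
wrist_force: [-0.2, 0.6, -0.1]
width: 0.0852
```

Run:
```python
from h import *
import pickle
a=snap('wrist','w1.png');pickle.dump(a,open('w1.pkl','wb'))
for t,z in(('flashing_collar',.087),('vent_hole',.015),('shingle_tail',.021)):
    for o in r.spot_in(a,t)[:2]: print(t,round(o['p'],2),np.round(o['centre'],1),ground(a,o['centre'],z).round(4))
print(r.get_state()['tcp_pos'],r.get_state()['clock'])
```

```text
flashing_collar 0.79 [157.8 302. ] [ 0.5507 -0.06    0.087 ]
vent_hole 0.89 [307.7 101.7] [0.6408 0.1831 0.015 ]
shingle_tail 0.94 [397.5  87.2] [0.7235 0.2258 0.021 ]
[0.59933779 0.10056302 0.19967466] 2.85
```

View pics/w1.png

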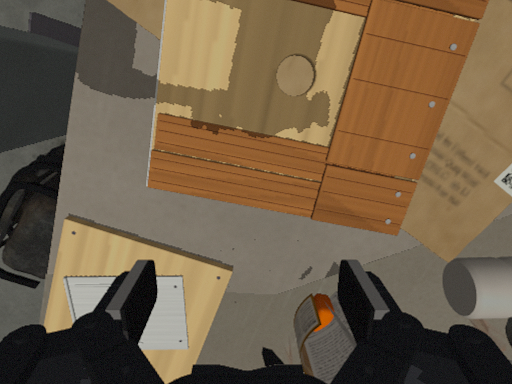

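Run:
```python
from h import *
import pickle
a=pickle.load(open('w1.pkl','rb'))
h=ground(a,(296,75),.015);print('hole',h)
f=lambda p,q,z:(lambda A,B:(A.round(4),B.round(4),np.degrees(np.arctan2(*(B-A)[[1,0]])).round(2)))(ground(a,p,z),ground(a,q,z))
print('wall',f((160,113),(327,148),.021)); print('upwall',f((270,0),(362,15),.021))
print('tail',f((369,2),(331,148),.027)); print('eave',f((164,2),(149,187),.021))
print('hole diam',[ground(a,p,.015).round(4) for p in((277,75),(315,75),(296,55),(296,96))])
print('plate edge',f((182,277),(188,349),.015),f((65,277),(182,277),.015))
g=cv2.cvtColor(a['pixels'],cv2.COLOR_RGB2BGR)
cv2.imwrite('pics/w1c.png',cv2.resize(g[0:200,140:400],(780,600),interpolation=cv2.INTER_CUBIC))
```

```text
hole [0.61912152 0.20435711 0.015     ]
wall (array([0.4935, 0.1229, 0.021 ]), array([0.6783, 0.1437, 0.021 ]), np.float64(6.41))
upwall (array([0.5703, 0.2594, 0.021 ]), array([0.6599, 0.2753, 0.021 ]), np.float64(10.07))
tail (array([0.6601, 0.2857, 0.027 ]), array([0.6807, 0.1457, 0.027 ]), np.float64(-81.65))
eave (array([0.4736, 0.2259, 0.021 ]), array([0.5003, 0.0377, 0.021 ]), np.float64(-81.94))
hole diam [array([0.6002, 0.1981, 0.015 ]), array([0.6381, 0.2106, 0.015 ]), array([0.6122, 0.2224, 0.015 ]), array([0.6267, 0.1847, 0.015 ])]
plate edge (array([ 0.5664, -0.0721,  0.015 ]), array([ 0.6041, -0.185 ,  0.015 ]), np.float64(-71.57)) (array([ 0.4216, -0.1194,  0.015 ]), array([ 0.5664, -0.0721,  0.015 ]), np.float64(18.1))
```

View pics/w1c.png

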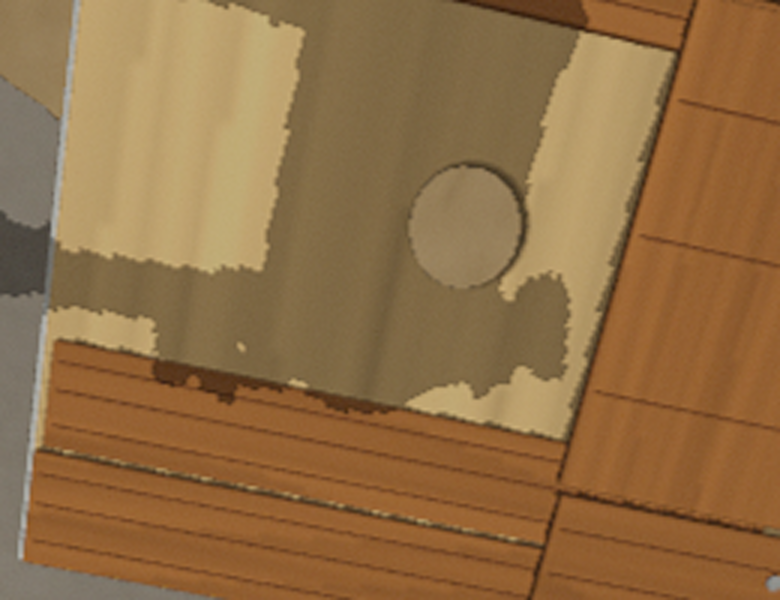

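step_arm:
  increments:
    - [[-0.18, 0.2135, 0.04], 0, 0]
    - [[-0.18, 0.2135, 0.04], 0, 0]
    - [[-0.18, 0.2135, 0.04], 0, 0]
    - [[-0.18, 0.2135, 0.04], 0, 0]
    - [[-0.18, 0.2135, 0.04], 0, 0]
    - [[-0.18, 0.2135, 0.04], 0, 0]
    - [[-0.18, 0.2135, 0.04], 0, 0]
    - [[-0.18, 0.2135, 0.04], 0, 0]

```text
clock: 3.65
tcp_pos: [0.4946, -0.158, 0.1596]
ee_rot: [[0.951, 0.31, 0.002], [0.31, -0.951, 0.001], [0.002, -0.0, -1.0]]
wrist_force: [0.5, -0.6, 0.6]
width: 0.0854
```

Run:
```python
from h import *
import pickle
a=snap('wrist','w2.png');pickle.dump(a,open('w2.pkl','wb'))
for o in r.masks_of(a,'flashing_collar')[:1]:
    m=o['region'];c,_=cv2.findContours(m.astype(np.uint8),0,2);print(o['p'],o['centre'],m.sum())
print(r.get_state()['tcp_pos'],r.get_state()['clock'],proj(a,r.get_state()['tcp_pos']))
```

```text
0.89 [267.7, 162.5] 16833
[ 0.49515943 -0.15710773  0.15982376] 3.75 [249.26517323 229.50202993]
```

View pics/w2.png

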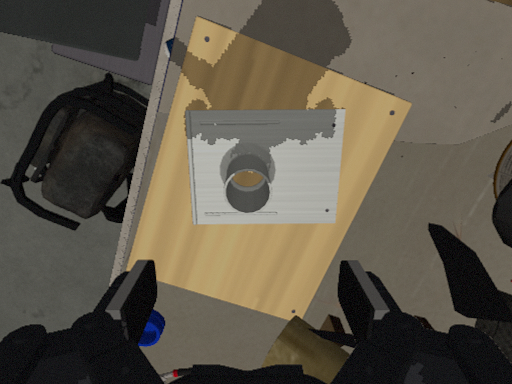

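Run:
```python
from h import *
import pickle
a=pickle.load(open('w2.pkl','rb'))
print([ground(a,p,.087).round(4) for p in((247,190),(224.5,190),(270.5,190),(247,168),(247,212))])
P=np.array([ground(a,p,.014) for p in((191,110),(344,109),(336,222),(194,223))])
for i in range(4):
    d=P[(i+1)%4]-P[i];print(np.linalg.norm(d).round(4),np.degrees(np.arctan2(d[1],d[0])).round(2))
c=P.mean(0);e=(P[1]+P[2])/2;b=(P[0]+P[3])/2;u=(e-b)/np.linalg.norm(e-b)
print(c,e,e-.095*u,b+.06*u)
```

```text
[array([ 0.4937, -0.1565,  0.087 ]), array([ 0.4763, -0.1622,  0.087 ]), array([ 0.5119, -0.1506,  0.087 ]), array([ 0.488, -0.139,  0.087]), array([ 0.4997, -0.1748,  0.087 ])]
0.1482 18.44
0.1193 -70.4
0.1549 -161.52
0.1195 106.37
[ 0.51309416 -0.15182522  0.014     ] [ 0.58497576 -0.12783237  0.014     ] [ 0.49486301 -0.15791047  0.014     ] [ 0.49812588 -0.15682138  0.014     ]
```

step_arm:
  increments:
    - [[-0.001, 0, 0.05], 0, 0]
    - [[-0.001, 0, 0.1], 0, 0]
    - [[-0.001, 0, 0.121], 0, 0]
    - [[-0.001, 0, 0.121], 0, 0]
    - [[-0.001, 0, 0.121], 0, 255]
    - [[-0.001, 0, 0.121], 0, 255]
    - [[-0.001, 0, 0.121], 0, 255]
    - [[-0.001, 0, 0.121], 0, 255]
  newtons: 80

```text
clock: 4.55
tcp_pos: [0.4961, -0.1578, 0.0417]
ee_rot: [[0.95, 0.312, 0.007], [0.312, -0.95, -0.001], [0.006, 0.003, -1.0]]
wrist_force: [0.3, -0.3, 5.2]
width: 0.0359
```

step_arm:
  increments:
    - [[0, 0, 0], 0, 255]
    - [[0, 0, 0], 0, 255]
    - [[0, 0, -0.02], 0, 255]
    - [[0, 0, -0.04], 0, 255]
    - [[0, 0, -0.06], 0, 255]
    - [[0, 0, -0.06], 0, 255]
    - [[0, 0, -0.06], 0, 255]
    - [[0, 0, -0.06], 0, 255]

```text
clock: 5.35
tcp_pos: [0.4949, -0.1575, 0.0998]
ee_rot: [[0.95, 0.312, 0.004], [0.312, -0.95, 0.0], [0.004, 0.001, -1.0]]
wrist_force: [-0.3, -0.2, -1.6]
width: 0.0367
```

Run:
```python
from h import *
import pickle
a=snap('wrist');pickle.dump(a,open('w3.pkl','wb'))
b=snap('side')
g=np.hstack([cv2.resize(i['pixels'][y:y+h,x:x+w],(400,400),interpolation=cv2.INTER_CUBIC) for i,x,y,w,h in((a,100,80,300,300),(b,230,100,120,120))])
cv2.imwrite('pics/g3.png',g[:,:,::-1])
s=r.get_state();print(s['tcp_pos'],s['wrist_force'],s['width'],s['clock'])
```

```text
[ 0.49489683 -0.1574277   0.09992186] [-0.02450266 -1.22638626 -1.65833098] 0.03648185375794276 5.45
```

View pics/g3.png

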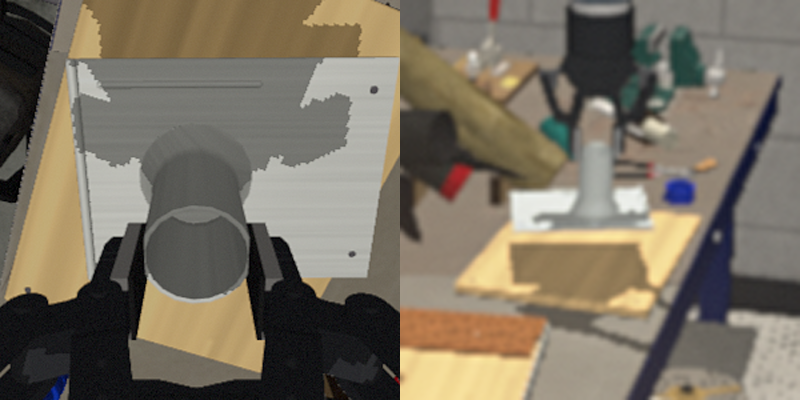

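step_arm:
  increments:
    - [[0.013, -0.025, 0], 0.02, 255]
    - [[0.034, -0.065, 0], 0.05, 255]
    - [[0.057, -0.108, 0], 0.07, 255]
    - [[0.08, -0.151, 0], 0.09, 255]
    - [[0.103, -0.195, 0], 0.12, 255]
    - [[0.126, -0.238, 0], 0.14, 255]
    - [[0.148, -0.28, 0], 0.16, 255]
    - [[0.167, -0.3165, 0], 0.1745, 255]

```text
clock: 6.25
tcp_pos: [0.5542, 0.1978, 0.0991]
ee_rot: [[0.99, 0.143, 0.003], [0.143, -0.99, 0.0], [0.003, 0.0, -1.0]]
wrist_force: [0.5, -0.5, -1.2]
width: 0.0366
```

step_arm:
  increments:
    - [[0, 0, 0], 0, 255]
    - [[0, 0, 0], 0, 255]
    - [[0, 0, 0], 0, 255]
    - [[0, 0, 0], 0, 255]
    - [[0, 0, 0], 0, 255]
    - [[0, 0, 0], 0, 255]
    - [[0, 0, 0], 0, 255]
    - [[0, 0, 0], 0, 255]

```text
clock: 7.05
tcp_pos: [0.5543, 0.1975, 0.0992]
ee_rot: [[0.99, 0.142, 0.003], [0.142, -0.99, 0.0], [0.003, 0.0, -1.0]]
wrist_force: [-0.3, -0.8, -2.0]
width: 0.0367
```

Run:
```python
from h import *
import pickle
a=snap('wrist');pickle.dump(a,open('w4.pkl','wb'))
g=cv2.resize(a['pixels'][60:360,60:460],(800,600),interpolation=cv2.INTER_CUBIC)
cv2.imwrite('pics/g4.png',g[:,:,::-1])
s=r.get_state();print(s['tcp_pos'],s['ee_rot'],s['wrist_force'],s['width'],s['clock'])
```

```text
[0.55427486 0.19766015 0.0991962 ] [[ 9.89790085e-01  1.42507170e-01  2.70087694e-03]
 [ 1.42507127e-01 -9.89793754e-01  2.09191640e-04]
 [ 2.70312243e-03  1.77838403e-04 -9.99996331e-01]] [-0.34373922 -0.08573542 -1.5296773 ] 0.03640147408475367 7.1
```

View pics/g4.png

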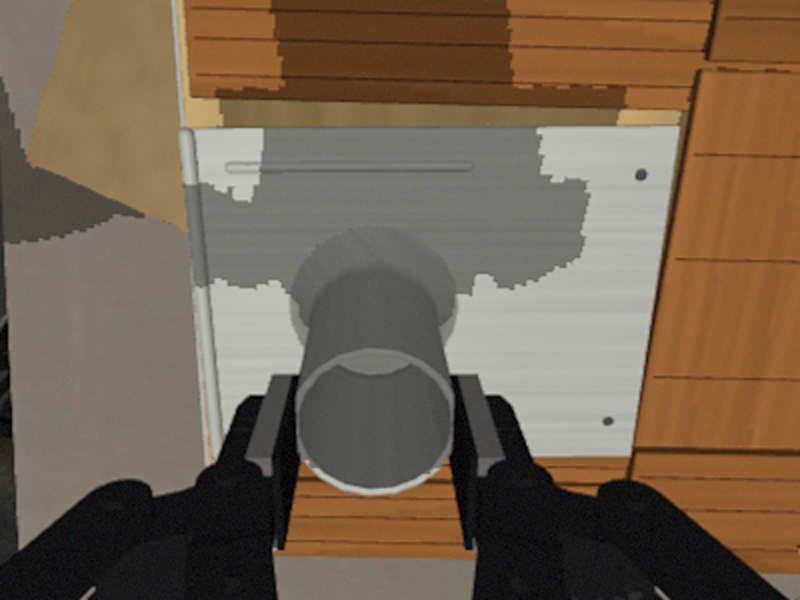

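```bash
cat > pl.py <<'E'
from h import *
def plate(a,TL,TR,BR,BL):
    o=np.array([[-.06,.06,0],[.095,.06,0],[.095,-.06,0],[-.06,-.06,0]])
    ok,rv,tv=cv2.solvePnP(o,np.array([TL,TR,BR,BL],float),a['intrinsics'],None,flags=cv2.SOLVEPNP_IPPE)
    F=np.diag([1,-1,-1.]);R=a['pose'][:3,:3]@F@cv2.Rodrigues(rv)[0];t=a['pose'][:3,:3]@F@tv[:,0]+a['pose'][:3,3]
    return R,t
E
python3 - <<'E'
from pl import *
import pickle
a=pickle.load(open('w4.pkl','rb'))
q=lambda x,y:(60+x/2,60+y/2)
R,t=plate(a,q(183,128),q(680,126),q(632,458),q(216,458))
print(t,R.round(3),'yaw',np.degrees(np.arctan2(R[1,0],R[0,0])))
for z in(.069,.072,.075):
    P=[ground(a,q(*p),z) for p in((183,128),(680,126),(632,458))];print(z,np.linalg.norm(P[0]-P[1]),np.linalg.norm(P[2]-P[1]))
    d=P[1]-P[0];print(np.degrees(np.arctan2(d[1],d[0])),'edge mid',(P[1]+P[2])/2)
f=lambda p,q,z:(lambda A,B:(A.round(4),B.round(4),np.degrees(np.arctan2(*(B-A)[[1,0]])).round(2)))(ground(a,p,z),ground(a,q,z))
print('wall',f(q(190,95),q(690,109),.021),'tail',f(q(698,70),q(628,475),.027),'eave',f(q(175,0),q(187,128),.021))
print('ring',[ground(a,q(*p),.0715+.073) for p in((375,420),(299,420),(452,420))])
E
```

```text
[0.55489188 0.19714463 0.07082254] [[ 0.989 -0.147 -0.013]
 [ 0.147  0.989  0.029]
 [ 0.008 -0.03   1.   ]] yaw 8.469435296947191
0.069 0.15618123890746344 0.12301718565798075
8.427263533638937 edge mid [0.6502976  0.20970161 0.069     ]
0.072 0.15389498530884463 0.12121640289194602
8.427263533638946 edge mid [0.64870972 0.21072311 0.072     ]
0.075 0.15160873171022596 0.11941562012591128
8.427263533638937 edge mid [0.64712185 0.21174461 0.075     ]
wall (array([0.4755, 0.2529, 0.021 ]), array([0.666 , 0.2751, 0.021 ]), np.float64(6.65)) tail (array([0.6617, 0.2892, 0.027 ]), array([0.6846, 0.113 , 0.027 ]), np.float64(-82.62)) eave (array([0.4684, 0.2857, 0.021 ]), array([0.475 , 0.2404, 0.021 ]), np.float64(-81.82))
ring [array([0.55409851, 0.19869014, 0.1445    ]), array([0.53658779, 0.19619119, 0.1445    ]), array([0.57185265, 0.20122383, 0.1445    ])]
```

step_arm:
  increments:
    - [[0.0005, 0.0016, 0.015], 0.02, 255]
    - [[0.0005, 0.0016, 0.03], 0.02, 255]
    - [[0.0005, 0.0016, 0.04], 0.02, 255]
    - [[0.0005, 0.0016, 0.046], 0.02, 255]
    - [[0.0005, 0.0016, 0.05], 0.02, 255]
    - [[0.0005, 0.0016, 0.053], 0.02, 255]
    - [[0.0005, 0.0016, 0.055], 0.02, 255]
    - [[0.0005, 0.0016, 0.055], 0.02, 255]

```text
clock: 7.9
tcp_pos: [0.555, 0.1962, 0.049]
ee_rot: [[0.992, 0.123, 0.004], [0.123, -0.992, 0.001], [0.004, -0.0, -1.0]]
wrist_force: [-11.4, -3.5, 18.8]
width: 0.0366
```

Run:
```python
from h import *
import pickle
a=snap('wrist');pickle.dump(a,open('w5.pkl','wb'));b=snap('side');pickle.dump(b,open('b5.pkl','wb'))
g=np.hstack([cv2.resize(a['pixels'][60:360,60:460],(480,360),interpolation=cv2.INTER_CUBIC),cv2.resize(b['pixels'][170:260,160:240],(320,360),interpolation=cv2.INTER_CUBIC)])
cv2.imwrite('pics/g5.png',g[:,:,::-1])
s=r.get_state();print(s['tcp_pos'],s['wrist_force'],s['ft_torque'],s['width'],s['clock'])
```

```text
[0.55506469 0.19625708 0.0490175 ] [-11.96553339  -3.41212821  19.76021455] [-0.60608545  2.00879484  0.00469313] 0.036591372284905575 8.0
```

View pics/g5.png

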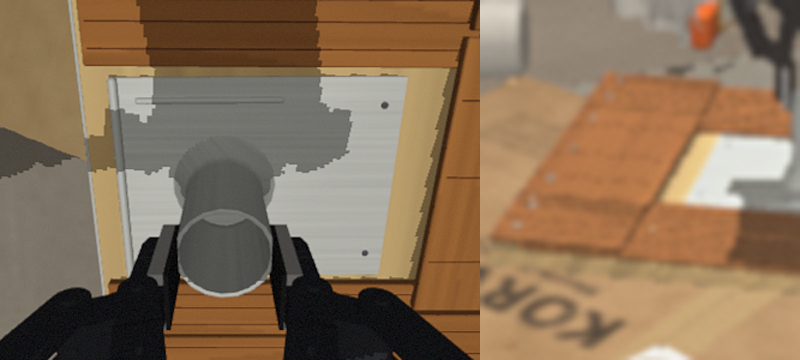

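Run:
```python
from pl import *
import pickle
a=pickle.load(open('w5.pkl','rb'))
q=lambda x,y:(60+x/1.2,60+y/1.2)
P=[ground(a,q(*p),.018) for p in((109,77),(408,76),(380,275))]
L=lambda A,B:(A.round(4),B.round(4),np.linalg.norm(B-A).round(4),np.degrees(np.arctan2(*(B-A)[[1,0]])).round(2))
print('top',L(P[0],P[1]),'front',L(P[2],P[1]),'edge mid',(P[1]+P[2])/2)
print('wall up',L(ground(a,q(83,67),.021),ground(a,q(457,67),.021)))
print('wall lo',L(ground(a,q(105,280),.021),ground(a,q(413,279),.021)))
print('tail',L(ground(a,q(412,320),.027),ground(a,q(465,38),.027)))
g=cv2.cvtColor(a['pixels'],cv2.COLOR_RGB2BGR)
cv2.imwrite('pics/g5b.png',cv2.resize(g[90:310,220:460],(654,600),interpolation=cv2.INTER_CUBIC))
```

```text
top (array([0.4876, 0.2474, 0.018 ]), array([0.6436, 0.2672, 0.018 ]), np.float64(0.1573), np.float64(7.26)) front (array([0.6606, 0.1449, 0.018 ]), array([0.6436, 0.2672, 0.018 ]), np.float64(0.1235), np.float64(97.89)) edge mid [0.65209832 0.20605953 0.018     ]
wall up (array([0.4751, 0.2512, 0.021 ]), array([0.666 , 0.2749, 0.021 ]), np.float64(0.1924), np.float64(7.07))
wall lo (array([0.4891, 0.1225, 0.021 ]), array([0.6802, 0.1464, 0.021 ]), np.float64(0.1925), np.float64(7.14))
tail (array([0.6843, 0.1204, 0.027 ]), array([0.6618, 0.2889, 0.027 ]), np.float64(0.17), np.float64(97.58))
```

View pics/g5b.png

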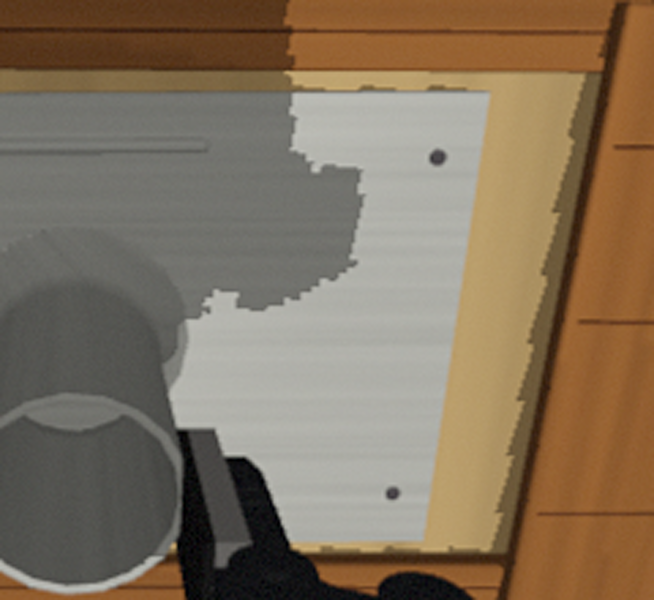

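step_arm:
  increments:
    - [[0, 0, 0], 0, 150]
    - [[0, 0, 0], 0, 100]
    - [[0, 0, 0.002], 0, 80]
    - [[0, 0, 0.002], 0, 60]
    - [[0, 0, 0.002], 0, 60]
    - [[0, 0, 0.002], 0, 60]
    - [[0, 0, 0.002], 0, 60]
    - [[0, 0, 0.002], 0, 60]

```text
clock: 8.8
tcp_pos: [0.5551, 0.1962, 0.047]
ee_rot: [[0.992, 0.123, 0.004], [0.123, -0.992, 0.001], [0.004, -0.0, -1.0]]
wrist_force: [0.6, -0.4, -0.4]
width: 0.0653
```

Run:
```python
from h import *
import pickle
a=snap('wrist');pickle.dump(a,open('w6.pkl','wb'))
g=cv2.cvtColor(a['pixels'],cv2.COLOR_RGB2BGR)
cv2.imwrite('pics/g6.png',cv2.resize(g[90:315,110:410],(800,600),interpolation=cv2.INTER_CUBIC))
s=r.get_state();print(s['tcp_pos'],s['wrist_force'],s['ft_torque'],s['width'],s['clock'])
```

```text
[0.5550655  0.19626121 0.04698898] [ 0.73101977 -0.00475017 -0.44314905] [ 0.01122842 -0.06676905 -0.0829222 ] 0.06551236742303342 8.85
```

View pics/g6.png

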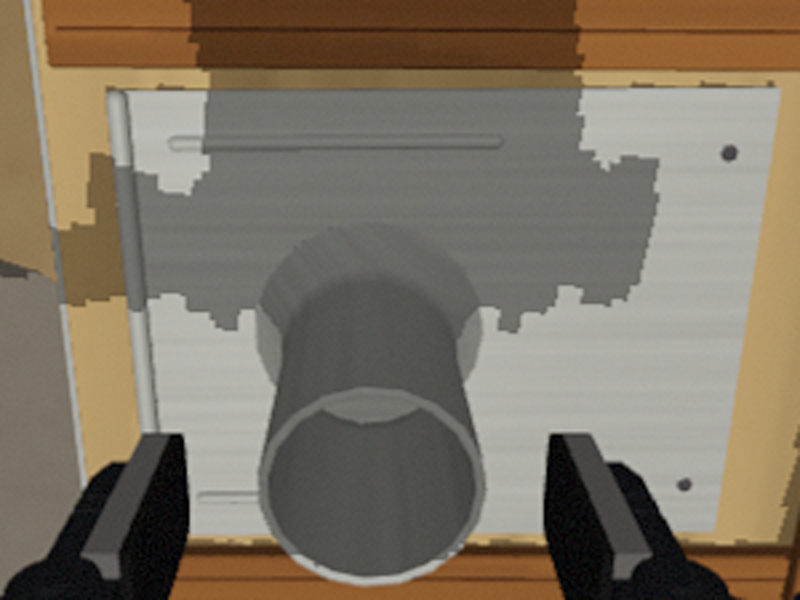

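Run:
```python
from pl import *
import pickle
a=pickle.load(open('w6.pkl','rb'));T=a['pose']
q=lambda x,y:(110+x*.375,90+y*.375)
L=lambda A,B:(A.round(4),B.round(4),np.linalg.norm(B-A).round(4),np.degrees(np.arctan2(*(B-A)[[1,0]])).round(2))
P=[ground(a,q(*p),.018) for p in((108,91),(779,88),(718,533))]
print('top',L(P[0],P[1]),'front',L(P[2],P[1]),'mid',(P[1]+P[2])/2)
w1=[ground(a,q(*p),.021) for p in((50,66),(620,69))];w2=[ground(a,q(*p),.021) for p in((230,546),(780,546))]
print(L(*w1),L(*w2))
print('ring',[ground(a,q(*p),.09).round(4) for p in((372,486),(259,486),(485,486),(372,390),(372,583))])
```

```text
top (array([0.488 , 0.2477, 0.018 ]), array([0.644 , 0.2677, 0.018 ]), np.float64(0.1572), np.float64(7.32)) front (array([0.6616, 0.1459, 0.018 ]), array([0.644 , 0.2677, 0.018 ]), np.float64(0.1231), np.float64(98.22)) mid [0.65277636 0.20678707 0.018     ]
(array([0.4756, 0.2521, 0.021 ]), array([0.605 , 0.2675, 0.021 ]), np.float64(0.1304), np.float64(6.78)) (array([0.5257, 0.1272, 0.021 ]), array([0.6782, 0.1457, 0.021 ]), np.float64(0.1536), np.float64(6.91))
ring [array([0.5561, 0.1949, 0.09  ]), array([0.5362, 0.1925, 0.09  ]), array([0.5761, 0.1973, 0.09  ]), array([0.5538, 0.2137, 0.09  ]), array([0.5588, 0.1742, 0.09  ])]
```

step_arm:
  increments:
    - [[0, 0, 0], 0, 255]
    - [[0, 0, 0], 0, 255]
    - [[0, 0, 0], 0, 255]
    - [[0, 0, 0], 0, 255]
    - [[0, 0, 0], 0, 255]
    - [[0, 0, 0.001], 0, 255]
    - [[0, 0, 0.001], 0, 255]
    - [[0, 0, 0.001], 0, 255]

```text
clock: 9.65
tcp_pos: [0.5554, 0.1963, 0.0476]
ee_rot: [[0.992, 0.123, 0.006], [0.123, -0.992, 0.001], [0.006, -0.0, -1.0]]
wrist_force: [-1.9, -0.3, 8.8]
width: 0.0362
```

step_arm:
  increments:
    - [[0.004, 0, 0.001], 0, 255]
    - [[0.01, 0, 0.001], 0, 255]
    - [[0.016, 0, 0.001], 0, 255]
    - [[0.022, 0, 0.001], 0, 255]
    - [[0.028, 0, 0.001], 0, 255]
    - [[0.034, 0, 0.0012], 0, 255]
    - [[0.038, 0, 0.0012], 0, 255]
    - [[0.038, 0, 0.0012], 0, 255]

```text
clock: 10.45
tcp_pos: [0.5931, 0.2012, 0.0476]
ee_rot: [[0.992, 0.123, 0.005], [0.123, -0.992, 0.001], [0.006, -0.001, -1.0]]
wrist_force: [-3.5, -0.9, 7.3]
width: 0.0366
```

step_arm:
  increments:
    - [[0.004, 0, 0.001], 0, 255]
    - [[0.009, -0.0003, 0.001], 0, 255]
    - [[0.014, -0.0005, 0.001], 0, 255]
    - [[0.018, -0.0008, 0.001], 0, 255]
    - [[0.021, -0.001, 0.001], 0, 255]
    - [[0.023, -0.001, 0.001], 0, 255]
    - [[0.025, -0.001, 0.001], 0, 255]
    - [[0.025, -0.001, 0.001], 0, 255]

```text
clock: 11.25
tcp_pos: [0.6173, 0.2055, 0.0476]
ee_rot: [[0.992, 0.123, 0.005], [0.123, -0.992, 0.002], [0.005, -0.001, -1.0]]
wrist_force: [-3.1, -0.8, 6.9]
width: 0.0368
```

Run:
```python
from h import *
import pickle
a=snap('wrist');pickle.dump(a,open('w7.pkl','wb'));b=snap('side')
g=np.hstack([cv2.resize(a['pixels'][60:360,60:460],(480,360),interpolation=cv2.INTER_CUBIC),cv2.resize(b['pixels'][170:260,160:240],(320,360),interpolation=cv2.INTER_CUBIC)])
cv2.imwrite('pics/g7.png',g[:,:,::-1])
s=r.get_state();print(s['tcp_pos'],s['wrist_force'],s['width'],s['clock'])
```

```text
[0.61732723 0.20548339 0.04760069] [-4.64578559 -0.44426426  6.67086231] 0.03655616593748273 11.35
```

View pics/g7.png

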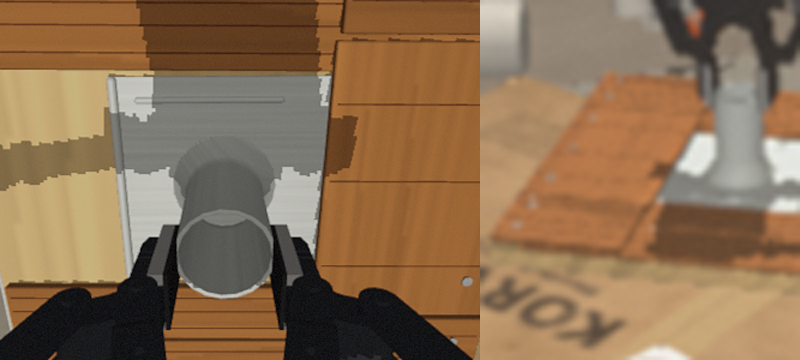

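step_arm:
  increments:
    - [[0.001, 0, 0.001], 0, 255]
    - [[0.0015, 0, 0.001], 0, 255]
    - [[0.002, 0, 0.001], 0, 255]
    - [[0.0025, 0, 0.001], 0, 255]
    - [[0.003, 0, 0.001], 0, 255]
    - [[0.003, 0, 0.001], 0, 255]
    - [[0.003, 0, 0.001], 0, 255]
    - [[0.003, 0, 0.001], 0, 255]

```text
clock: 12.15
tcp_pos: [0.6194, 0.2059, 0.0476]
ee_rot: [[0.992, 0.124, 0.003], [0.124, -0.992, 0.001], [0.003, -0.001, -1.0]]
wrist_force: [-6.4, -1.2, 8.1]
width: 0.0368
```

step_arm:
  increments:
    - [[0.001, 0, 0.001], 0, 255]
    - [[0.0015, 0, 0.001], 0, 255]
    - [[0.002, 0, 0.001], 0, 255]
    - [[0.0025, 0, 0.001], 0, 255]
    - [[0.003, 0, 0.001], 0, 255]
    - [[0.003, 0, 0.001], 0, 255]
    - [[0.003, 0, 0.001], 0, 255]
    - [[0.003, 0, 0.001], 0, 255]

```text
clock: 12.95
tcp_pos: [0.6196, 0.2062, 0.0479]
ee_rot: [[0.992, 0.124, -0.002], [0.124, -0.992, 0.001], [-0.002, -0.001, -1.0]]
wrist_force: [-15.0, -1.4, 12.4]
width: 0.0367
```

step_arm:
  increments:
    - [[0.001, 0, 0.001], 0, 255]
    - [[0.0005, 0, 0.0015], 0, 255]
    - [[0.0005, 0, 0.002], 0, 255]
    - [[0.0005, 0, 0.002], 0, 255]
    - [[0.0005, 0, 0.002], 0, 255]
    - [[0.0005, 0, 0.002], 0, 255]
    - [[0.0005, 0, 0.002], 0, 255]
    - [[0.0005, 0, 0.002], 0, 255]

```text
clock: 13.75
tcp_pos: [0.6194, 0.2063, 0.0477]
ee_rot: [[0.992, 0.123, -0.003], [0.123, -0.992, 0.001], [-0.003, -0.001, -1.0]]
wrist_force: [-7.6, -1.8, 10.4]
width: 0.0366
```

Run:
```python
from h import *
import pickle
a=snap('wrist');pickle.dump(a,open('w8.pkl','wb'))
g=a['pixels'][60:360,60:460]
cv2.imwrite('pics/g8.png',cv2.resize(g,(800,600),interpolation=cv2.INTER_CUBIC)[:,:,::-1])
s=r.get_state();print(s['tcp_pos'],s['ee_rot'][:,2],s['wrist_force'],s['width'],s['clock'])
```

```text
[0.61944722 0.20625463 0.04774278] [-2.76214487e-03  9.24291387e-04 -9.99995758e-01] [-8.60145143 -2.07124783  9.97259956] 0.03653617117932264 13.8
```

View pics/g8.png

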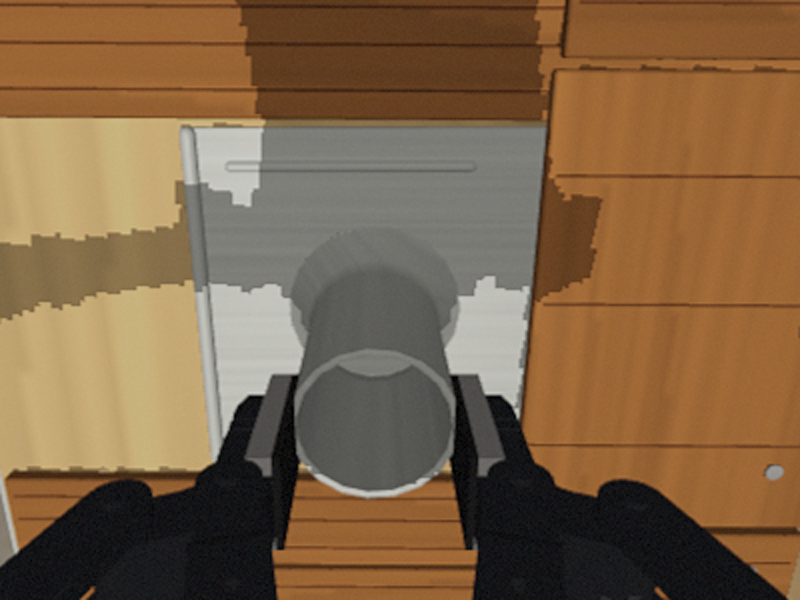

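step_arm:
  increments:
    - [[0.0004, 0, 0.0022], 0, 255]
    - [[0.0004, 0, 0.0027], 0, 255]
    - [[0.0004, 0, 0.0027], 0, 255]
    - [[0.0004, 0, 0.0027], 0, 255]
    - [[0.0004, 0, 0.0027], 0, 255]
    - [[0.0004, 0, 0.0027], 0, 255]
    - [[0.0004, 0, 0.0027], 0, 255]
    - [[0.0004, 0, 0.0027], 0, 255]

```text
clock: 14.6
tcp_pos: [0.6194, 0.2063, 0.0476]
ee_rot: [[0.992, 0.123, -0.003], [0.123, -0.992, 0.001], [-0.002, -0.001, -1.0]]
wrist_force: [-9.9, -2.6, 12.4]
width: 0.0367
```

Run:
```python
from h import *
for i in range(3):
    a=snap('wrist');s=r.get_state();print(s['tcp_pos'],s['wrist_force'],s['ft_torque'],s['clock'])
```

```text
[0.61936439 0.20624723 0.04757536] [-9.43472595 -2.11147883 11.81479616] [-0.27294994  0.94557192 -0.25947704] 14.65
[0.61938894 0.20622306 0.04758563] [-8.42069944 -2.53267062 12.27246283] [-0.28162059  0.89624183 -0.24282327] 14.7
[0.61939856 0.20626947 0.04759974] [-9.0802274  -1.79063905 13.54953644] [-0.2521297   0.89756315 -0.27620794] 14.75
```

```bash
python3 -c "
from station import r
print(r.close_job(),r.get_state()['wrist_force'])"
```

```text
the job is handed in; nothing more can be done
the job is handed in; nothing more can be done
```

I fitted the flashing and handed the job in at about 14.8 s, still gripped and pressed down. No verdict is reported back.

**How it went:** I gripped the collar and set the plate flat in the bay. I then let go and regripped it once, because the plate seemed to sit about 4 mm high. A second measurement gave the same plate dimensions with it released, so I took that as image error and not tilt. I slid it up-roof under the shingle until it stalled at the batten, with the push rising to 15 N and no further motion.

**Last checks:**

| Check | Reading |
|---|---|
| Collar position (taken from the tool position; hole from camera) | about 2 mm from the hole's axis, mostly sideways |
| Squareness | tool yaw 7.1° against roof yaw about 7° |
| Plate showing down-roof of the shingle | about 112 mm, which matches the edge being at the batten |
| Downward push at the wrist | steady 12 to 13.5 N, so roughly 14 to 15 N on the deck with the flashing's weight |
| Sideways force against the batten | about 9 N remaining |

- **Shingle:** it looked down in the last picture. I had no direct reading of how far it is lifted.
- **Grip width:** the gripper read 36.6 mm on the 40 mm collar throughout. I couldn't explain it, but the grip held through the lift and slide.
- **Bystanders:** I kept clear of the other things on the bench, but did not re-check their positions at the end.

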